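# Hang the test marker, then set the bleed valve two turns open and hold it

## Task

Put the suction test stand into test: first hang the bent-plate marker astride the bar of the low rail, between its posts, and let go of it so that it hangs there by itself; then turn the valve's handwheel clockwise until it is fully shut against its stop, and open it again by exactly two full turns. Finish while still gripping the handwheel's handle, keeping it still at that setting: do not let go at the end. Leave the jar, the wrench and the bin where they are.

Things in the scene. Friction and masses are not known exactly. Their poses are not given: they have to be found in the camera images.
- marker: white plastic plate bent into an upside-down U, loose, about 60 to 130 g, standing on its two legs on the trolley top at the start. 75 mm high, 70 mm wide along its own y, 38 mm over the two legs along its own x; legs and crown 3 mm thick, so the gap between the legs is 32 mm (open along y and below). Origin: centre of its underside, midway between the feet of the legs; z up. It can be gripped across its two legs (38 mm, along its x) from above
- marker_crown (a point): point on the marker at the middle of the underside of its crown, 72 mm above the marker's origin
- rail: fixed low steel rail: a horizontal round bar, 16 mm diameter, 200 mm long along the rail's own y, axis 130 mm above the trolley top, on two upright 20 mm posts at its ends (feet 70 mm across). Origin on the trolley top under the middle of the bar. It stands on one side of the work (left or right; the valve stands on the other)
- rail_mid (a point): middle of the rail's bar, on the bar's axis, 130 mm above the trolley top; its y axis runs along the bar
- valve: fixed valve: brass body on a 80 mm round foot, a short horizontal pipe along its own x with a small gauge at the +x end (all below 90 mm), and on top a grey handwheel lying flat, 102 mm over its rim. Origin on the trolley top under the wheel's axis
- hub (a point): point on the handwheel's vertical axis at the height of its rim's middle, 102 mm above the trolley top (rim bar 12 mm thick, hub top at 112 mm)
- wheel (a joint): angle of the handwheel, rad: 0 = fully shut against a hard stop, growing as it opens. It opens counterclockwise and shuts clockwise, seen from above; 3 turns (18.85) is fully open. At 0 the handle lies from the hub along the valve's own +x, at value q it is turned counterclockwise by q from there. At the start it is partly open, by less than one turn. Stays where it is left; dry friction 0.06 N m (about 1.5 N at the handle). The wheel does not rise or sink
- handle: upright black handle on the handwheel's rim, a round grip 18 mm in diameter and 50 mm tall that spins freely on its own vertical pin, so it may be gripped and led round in a circle without turning the hand. Its axis is 45 mm from the wheel's axis. Origin at its lower end, 109 mm above the trolley top; top at 159 mm
- handle_grip (a point): point on the handle's axis 30 mm above its lower end, 139 mm above the trolley top, a good height to grip it from above
- jar: bystander: closed round jar with a white cap, 52 mm diameter, 70 mm high, at the far side; origin at the centre of its underside
- wrench: bystander: steel wrench, 150 mm long, lying flat at the far side; origin near its middle underneath
- bin: bystander: open grey bin, 100 x 140 x 50 mm, at the far side; origin at the centre of its underside
Not all that is in view belongs to the job. Leave any pink look-alike of the valve alone. Leave any red or yellow look-alike of the marker alone.

How it is judged (in metres and radians):
On the way, in this order (a step that is already met when the one before it is completed fails the run):
1. the marker hangs astride the bar, released (z of marker_crown in the frame of rail_mid between 0.003 and 0.014 m and x of marker_crown in the frame of rail_mid between -0.014 and 0.014 m and y of marker_crown in the frame of rail_mid between -0.085 and 0.085 m and angle between marker's own z axis and vertical below 0.4 rad and contact force between marker and rail above 0.2 N and contact force between marker and the fingers below 0.05 N and linear speed of marker below 0.05 m/s), for 0.3 s.
2. the wheel is shut against its stop (value of joint wheel below 0.08 rad), for 0.15 s.
At the end, for the whole second after the job is handed in: Marker hangs astride the bar between the posts (crown on the bar, within 14 mm across and 85 mm along of its middle, tilt under 0.4 rad), released, at rest; handwheel two turns (12.57 rad) from its stop within 0.2 rad, at rest; the fingers still grip the handle (over 2 N) (all of step 1 and value of joint wheel between 12.366 and 12.766 rad and velocity of joint wheel between -0.1 and 0.1 rad/s and contact force between the fingers and handle above 2 N and distance between the grasp point and handle_grip below 0.04 m); the arm keeps its last pose, push and grip.
It fails at once if the jar was moved by more than 30 mm (distance of jar from where it was at the start of the episode above 0.03 m).
It fails at once if the wrench was moved by more than 30 mm (distance of wrench from where it was at the start of the episode above 0.03 m).
It fails at once if the bin was moved by more than 30 mm (distance of bin from where it was at the start of the episode above 0.03 m).
It also fails if it takes over 69 s, if anything falls off the work surface, if the arm or the gripper's body presses on something with over 40 N, if the wrist force passes 120 N, or if a joint passes its speed limit or range.

## Robot

A 6-joint arm with a two-finger parallel gripper is mounted at the origin on the work surface. World frame = base frame: x ahead of the robot, y to its left, z up, the work surface at z = 0. Lengths are in mm, angles in rad, forces in N, time in s.
With the tool pointing down it reaches from about 250 to 775 mm from the base axis. Payload 4 kg.
Tool frame: the origin (TCP) lies on the mounting face of the last link; the fingertips stand 199 mm ahead of it and the grasp point (between the pads) lies 180 mm ahead of it; x points along the fingers, y is the direction in which the jaws open and shut, and the axes are right-handed (so a half turn about x gives the same grasp; the last joint's range is limited). The gripper opens to 94 mm and grips with 3 to 60 N. Pads are 16 mm wide; open, the fingers measure 119 mm over their backs; the gripper's body (75 mm by 177 mm) begins 78 mm behind the grasp point.
Start: joints at [-1.338, 0.087, 1.371, -0, 1.684, -0.103], TCP at [181.232, -519.283, 404.706] pointing down, gripper open.
Joint ranges: [-3.1, 3.1], [-0.76, 2.03], [0.27, 2.55], [-1.08, 4.22], [0.17, 2.65], [-2.57, 2.57]. Speed limits (rad/s): [2.79, 2.79, 3.14, 3.14, 3.14, 3.14].

## Interface

Orientations are given as a rotation vector (axis times angle).
In Python, from bench import sense, eyes, workorder gives the robot as it stands. The module is installed in compiled form; this text tells all that it offers.
- The arm moves only by the tool drive_tool, never from a script. Its argument "moves" is a list of rows, each a list of 7 numbers: the turn, a rotation vector about the tool's x, y, z in rad, then the shift along the tool's x, y, z in mm, then the closure, from 0 (fully open) to 1 (shut). In form: [[wx, wy, wz, x, y, z, hand], ...]. A call has 1 to 20 rows; each row is the pose to reach, as a shift and turn from the pose measured when the call began, along the tool's axes at that moment; what a row does not reach only later rows make up. A row lasts 1/10 s, in which the tool goes at most 50 mm and 8.59 degrees, less where a joint would pass 70% of its speed; a pose out of reach is approached as far as the arm can. A call with a gripper value outside its range is refused whole. The fingers move at their own pace and stop on an object; "squeeze" is the grip in N (left out, the last holds). Time passes only in rows, so rows that repeat a pose let the fingers close. It gives the time, the measured TCP pose, the force and the opening at its end, in the units of the state.
- sense(): the state, without advancing time (a new reading comes with each control period).
- eyes.capture(name): name is "scene" or "top" or "wrist"; returns a dict with "img" (400x640x3 uint8, blue, green, red), "vfov" (degrees; the focal length in pixels is half the picture's height over the tangent of half this angle, whatever the lens; pixels are square), "cx", "cy" (the principal point, pixels), "k1" (the pictures are not rectified: a ray, as slopes to the right and down, at radius r is drawn at 1 + k1 r^2 times it, then the intrinsics apply), "origin" and "orientation" of the camera in the world. Camera axes: x right, y up, looking along -z (the intrinsics and any distortion apply to the point x, -y, -z); pixel columns grow to the right and rows downward; lengths in mm; the calibration is good to about 2 mm. A picture is of the moment at which its call begins. There is no depth.
- workorder.hand_in(): hands the job in, once; it reports no verdict.
The state is a dict: "time": time; "joint_pos": joint angles; "joint_vel": joint speeds; "joint_torque": joint torques, N m; "position": TCP position; "tool_rot": TCP orientation; "ft_force": force on the tool from outside, world axes, zero at the start; "moment": the same for the moment, N m; "gripper_width": finger opening in mm.
Only numpy, scipy, OpenCV 4.12 (cv2) and the standard library are available. Lean on these libraries where they do the work, as an engineer would, in place of code of your own. Each camera call takes 0.05 s, during which the arm holds its last target.

## Working session

There is one attempt and no reset: what is moved stays moved. The work goes in short steps, Python scripts to look and compute and a tool call to move; the robot and the scene stay as the last step left them, time stands still between calls to the robot, and variables do not carry over. Pictures are saved under pics/ and viewed, and the job is handed in when it is done.

Besides the shell and the picture viewer there is one more tool, called after "Request:" in YAML: its name, and indented under it one key for each argument. drive_tool: Moves the arm, as the interface text tells. Its arguments: {"type":"object","properties":{"moves":{"type":"array","items":{"type":"array","items":{"type":"number"}}},"squeeze":{"type":"number"}},"required":["moves"]}

```bash
mkdir -p pics
cat > h.py <<'E'
import numpy as np, cv2
from scipy.spatial.transform import Rotation as R
from bench import sense, eyes, workorder
def shot(n,f):
    c=eyes.capture(n); cv2.imwrite(f'pics/{f}.png',c['img'])
    import pickle; pickle.dump(c,open(f'pics/{f}.pkl','wb')); return c
def load(f):
    import pickle; return pickle.load(open(f'pics/{f}.pkl','rb'))
def crop(f,x0,y0,w,h,s,o):
    i=cv2.imread(f'pics/{f}.png')[y0:y0+h,x0:x0+w]; cv2.imwrite(f'pics/{o}.png',cv2.resize(i,None,fx=s,fy=s,interpolation=cv2.INTER_CUBIC))
def Rc(c):
    o=np.array(c['orientation'],float)
    return o if o.shape==(3,3) else (R.from_rotvec(o).as_matrix() if o.size==3 else R.from_quat(o).as_matrix())
def K(c):
    f=200/np.tan(np.radians(c['vfov'])/2); return np.array([[f,0,c['cx']],[0,f,c['cy']],[0,0,1]])
def ray(c,u,v):
    p=cv2.undistortPoints(np.array([[[u,v]]],float),K(c),np.array([c['k1'],0,0,0.]))[0,0]
    return np.array(c['origin'],float), Rc(c)@np.array([p[0],-p[1],-1])
def onz(c,u,v,z):
    o,d=ray(c,u,v); return o+d*(z-o[2])/d[2]
def proj(c,P):
    q=(np.atleast_2d(P)-np.array(c['origin']))@Rc(c); q=q*[1,-1,-1]
    return cv2.projectPoints(q,np.zeros(3),np.zeros(3),K(c),np.array([c['k1'],0,0,0.]))[0][:,0]
E
python3 - <<'E'
from h import *
for n in('scene','top','wrist'):
    c=shot(n,n+'0'); print(n,{k:c[k] for k in c if k!='img'})
print(sense())
E
```

```text
scene {'vfov': 48.237687159784116, 'cx': 319.141171554727, 'cy': 199.81164190528114, 'k1': -0.026395171740862467, 'origin': array([1045.03621327,  541.80439552,  692.82005864]), 'orientation': array([0.32247062, 1.18453021, 2.34744723])}
top {'vfov': 51.57088634171978, 'cx': 323.3984343261368, 'cy': 203.3684368731434, 'k1': -0.04748731242292069, 'origin': array([ 542.77726084, -103.09295796, 1031.95211557]), 'orientation': array([ 0.11628358, -0.06241131, -1.57717397])}
wrist {'vfov': 61.323531282268576, 'cx': 316.0020368552777, 'cy': 197.5437914402947, 'k1': -0.021541313487963003, 'origin': array([ 246.46064555, -496.22113144,  382.65524463]), 'orientation': array([-0.20912026,  0.15163038, -1.22901099])}
{'time': 0.15, 'joint_pos': array([-1.33810418e+00,  8.77684954e-02,  1.37187851e+00,  3.27110589e-05,
        1.68361908e+00, -1.03101450e-01]), 'joint_vel': array([-0.00145316, -0.00200493, -0.00393881,  0.00203496,  0.00026454,
       -0.00141392]), 'joint_torque': array([ 1.62892346e-03, -3.40643442e+01, -3.02792501e+01,  7.19334232e-02,
        3.05013335e-02, -1.13171320e-04]), 'position': array([ 181.2140575 , -519.19480412,  403.79643844]), 'tool_rot': array([ 2.03995724,  0.34750427, -2.04011432]), 'ft_force': array([-0.11736739, -0.29987811,  0.10498504]), 'moment': array([ 0.03640132, -0.04654104, -0.0255286 ]), 'gripper_width': 94.11843406930187}
```

View pics/scene0.png

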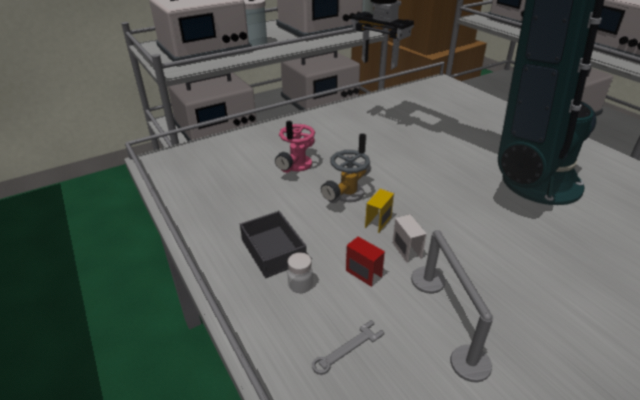

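View pics/top0.png

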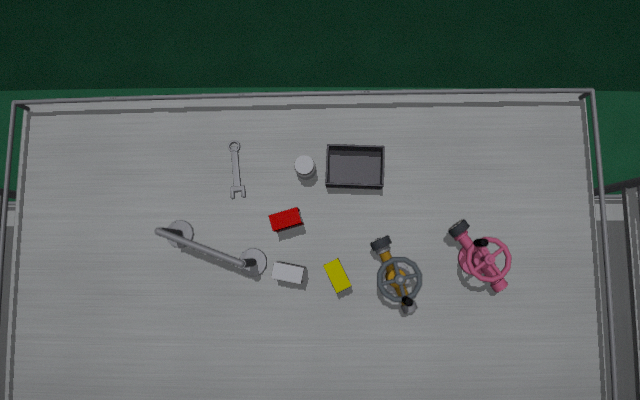

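View pics/wrist0.png

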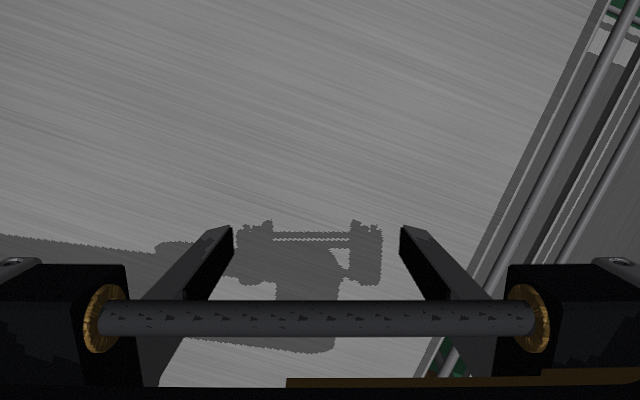

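The scene shows a white bent plate at scene (409,238) / top (289,272), a red one at top (286,220) and a yellow one at top (338,275). The white one is the marker. There are two valves, brass with a grey wheel at top (399,280) and pink at top (489,260), and the brass one is the one meant. I'll enlarge to confirm.

Run:
```python
from h import *
crop('top0',140,190,300,130,2.66,'ctop'); crop('top0',260,250,60,45,12,'cm'); crop('top0',360,225,75,95,6,'cv'); crop('scene0',310,120,180,150,4,'cs')
```

```text
(no output)
```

View pics/ctop.png

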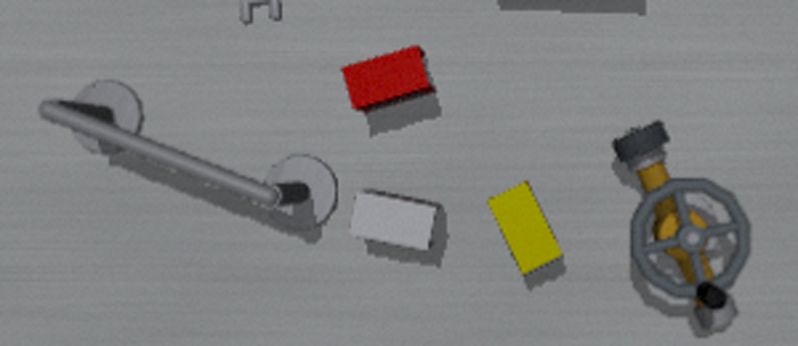

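View pics/cm.png

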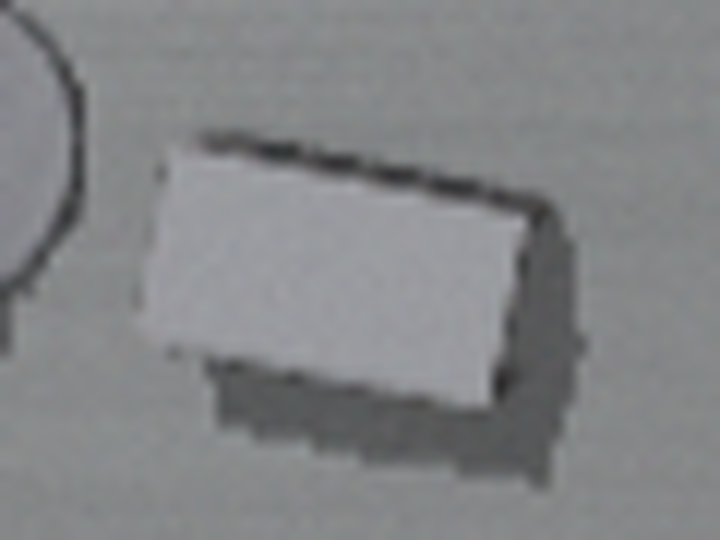

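View pics/cv.png

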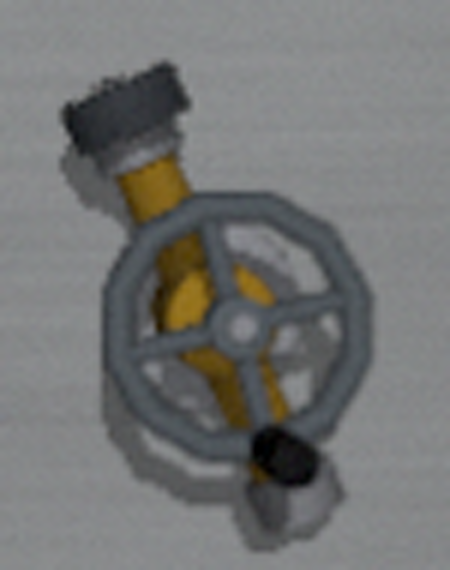

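View pics/cs.png

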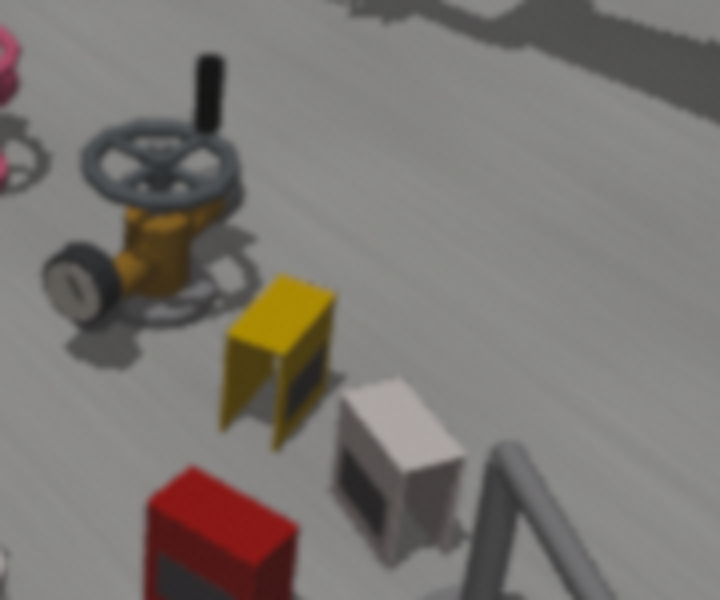

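Run:
```python
from h import *
np.set_printoptions(precision=1,suppress=True)
c=load('top0'); s=load('scene0')
m=[onz(c,260+x/12,250+y/12,75) for x,y in((175,145),(530,205),(495,410),(140,340))]
print('corners',*m,'ctr',np.mean(m,0)); 
d=(m[1]+m[2]-m[0]-m[3])/2;print('long',np.linalg.norm(d),np.degrees(np.arctan2(d[1],d[0])),'short',np.linalg.norm((m[0]+m[1]-m[2]-m[3])/2))
a=onz(c,140+47/2.66,190+107/2.66,130);b=onz(c,140+281/2.66,190+194/2.66,130);print('bar',a,b,np.linalg.norm(a-b),np.degrees(np.arctan2(*(a-b)[1::-1])),(a+b)/2)
f=[onz(c,140+x/2.66,190+y/2.66,5) for x,y in((107,116),(302,191))];print('feet',f,np.mean(f,0))
hub=onz(c,360+241/6,225+325/6,108);ha=onz(c,360+275/6,225+448/6,159);hl=onz(c,360+298/6,225+465/6,112);ga=onz(c,360+127/6,225+105/6,60)
print('hub',hub,'handle top',ha,hl,np.linalg.norm((ha-hub)[:2]),'gauge',ga)
for n,P in(('m',m),('bar',[a,b]),('hub',[hub]),('ha',[ha])): print(n,proj(s,P))
```

```text
corners [517.2  42.8  75. ] [505.5 -25.5  75. ] [466.8 -18.8  75. ] [480.2  49.3  75. ] ctr [492.4  12.   75. ]
long 69.34433308080884 -100.40711770220425 short 38.43038300858019
bar [589.5 297.1 130. ] [517.1  97.9 130. ] 212.02187417515603 70.00764580797745 [553.3 197.5 130. ]
feet [array([587.1, 293.7,   5. ]), array([516.2, 106. ,   5. ])] [551.7 199.8   5. ]
hub [ 479.2 -239.2  108. ] handle top [ 440.8 -242.4  159. ] [ 429.2 -258.1  112. ] 38.56615295434658 gauge [ 560.7 -204.2   60. ]
m [[412.9 236.7]
 [396.3 217.4]
 [411.8 213.2]
 [428.4 232.3]]
bar [[489.7 317.9]
 [435.2 231.2]]
hub [[351.2 158.3]]
ha [[364.  135.9]]
```

Run:
```python
from h import *
crop('scene0',400,215,110,130,6,'cr')
```

```text
(no output)
```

View pics/cr.png

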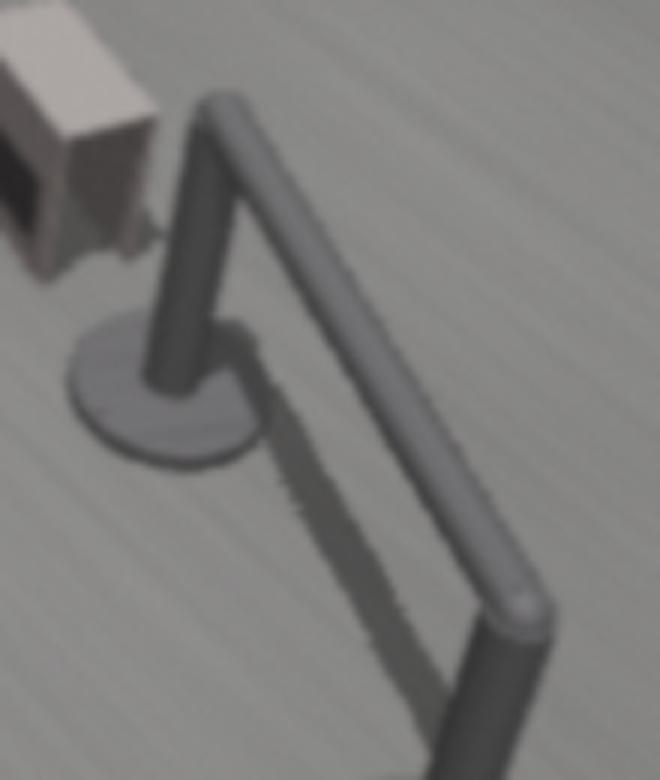

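```bash
cat >> h.py <<'E'
def go(g,yaw,near=True):
    """g: grasp point target (world), yaw deg of tool y; returns single row turn+shift; tool pointing down"""
    s=sense(); R0=R.from_rotvec(s['tool_rot']); y=np.array([np.cos(np.radians(yaw)),np.sin(np.radians(yaw)),0]); x=np.array([0,0,-1.])
    if near and R0.as_matrix()[:,1]@y<0: y=-y
    Rt=R.from_matrix(np.c_[x,y,np.cross(x,y)])
    w=(R0.inv()*Rt).as_rotvec(); p=np.array(g)-180*x
    return np.round(w,4), np.round(R0.inv().apply(p-s['position']),1)
def st():
    s=sense(); M=R.from_rotvec(s['tool_rot']).as_matrix()
    print('t',s['time'],'grasp',np.round(s['position']+180*M[:,0],1),'x',np.round(M[:,0],3),'yaw',round(float(np.degrees(np.arctan2(M[1,1],M[0,1]))),2),'q',np.round(s['joint_pos'],2),'F',np.round(s['ft_force'],2),'M',np.round(s['moment'],2),'w',round(float(s['gripper_width']),1))
E
python3 - <<'E'
from h import *
st()
c=load('top0');s=load('scene0')
ha=onz(c,360+294/6,225+460/6,159); hub=onz(c,360+241/6,225+325/6,111); print(ha,hub,ha-hub,np.linalg.norm((ha-hub)[:2]),proj(s,[ha]))
print(go([492,12,230],-10.4))
E
```

```text
t 0.15 grasp [ 181.2 -518.9  223.8] x [-0.     0.002 -1.   ] yaw -70.76 q [-1.34  0.09  1.37  0.    1.68 -0.1 ] F [-0.12 -0.3   0.1 ] M [ 0.04 -0.05 -0.03] w 94.1
[ 436.67619698 -248.81469988  159.        ] [ 479.42930663 -238.79312259  111.        ] [-42.75310965 -10.02157729  48.        ] 43.911961880692026 [[363.77930713 134.39511392]]
(array([-1.0535, -0.0011,  0.0014]), array([  -5.4, -399.1, -468.5]))
```

Request:
drive_tool:
  moves:
    - [-1.0535, 0, 0, -25, -399, -468.5, 0]
    - [-1.0535, 0, 0, -25, -399, -468.5, 0]
    - [-1.0535, 0, 0, -25, -399, -468.5, 0]
    - [-1.0535, 0, 0, -25, -399, -468.5, 0]
    - [-1.0535, 0, 0, -25, -399, -468.5, 0]
    - [-1.0535, 0, 0, -25, -399, -468.5, 0]
    - [-1.0535, 0, 0, -25, -399, -468.5, 0]
    - [-1.0535, 0, 0, -25, -399, -468.5, 0]
    - [-1.0535, 0, 0, -25, -399, -468.5, 0]
    - [-1.0535, 0, 0, -25, -399, -468.5, 0]
    - [-1.0535, 0, 0, -25, -399, -468.5, 0]
    - [-1.0535, 0, 0, -25, -399, -468.5, 0]
    - [-1.0535, 0, 0, -25, -399, -468.5, 0]
    - [-1.0535, 0, 0, -25, -399, -468.5, 0]
    - [-1.0535, 0, 0, -25, -399, -468.5, 0]
    - [-1.0535, 0, 0, -25, -399, -468.5, 0]
    - [-1.0535, 0, 0, -25, -399, -468.5, 0]
  squeeze: 20

```text
time: 1.85
position: [491.6, 10.5, 429.6]
tool_rot: [1.344, 1.118, -1.343]
ft_force: [-0.1, -0.4, 0.0]
gripper_width: 94.2
```

Run:
```python
from h import *
st(); c=shot('wrist','w1'); print(c['origin'])
c2=shot('top','t1')
```

```text
t 1.85 grasp [491.5  10.7 249.6] x [-0.     0.001 -1.   ] yaw -10.54 q [-0.09 -0.05  1.46  0.    1.73  0.09] F [-0.06 -0.39  0.03] M [-0.06 -0.1   0.02] w 94.2
[503.98152696  78.80158869 408.7369655 ]
```

View pics/w1.png

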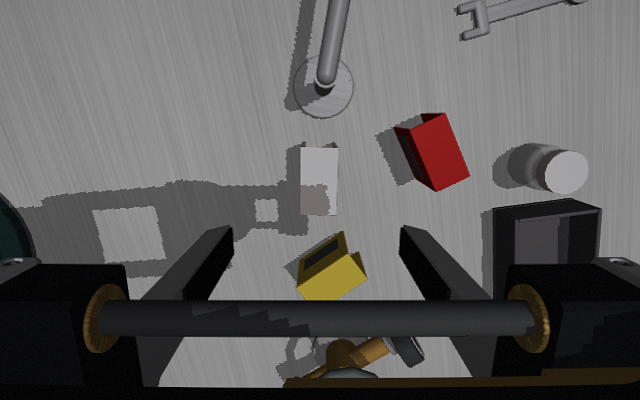

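Run:
```python
from h import *
crop('w1',280,0,90,230,3.4,'c1')
```

```text
(no output)
```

View pics/c1.png

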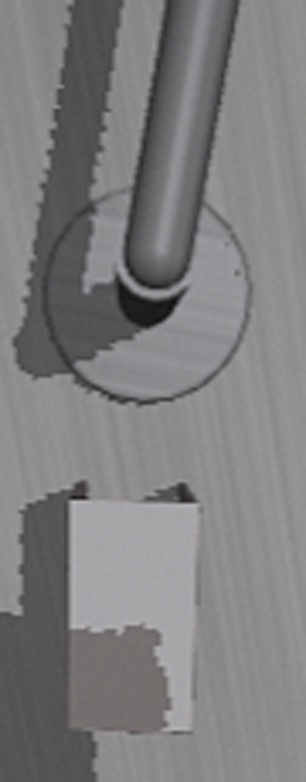

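Run:
```python
from h import *
np.set_printoptions(precision=1,suppress=True)
c=load('w1')
P=lambda x,y,z:onz(c,280+x/3.4,y/3.4,z)
m=[P(x,y,75) for x,y in((68,500),(198,503),(192,733),(69,728))]
d=(m[0]+m[1]-m[2]-m[3])/2;print(*m,np.mean(m,0),np.linalg.norm(d),np.degrees(np.arctan2(d[1],d[0])))
a=P(204,0,130);b=P(168,200,130);print(a,b,np.degrees(np.arctan2(*(a-b)[1::-1])))
n=np.array([np.sin(np.radians(70)),-np.cos(np.radians(70))])
for q in(a,b,np.array([553.3,197.5]),np.array([551.7,199.8])):print('offset along n',q[:2]@n)
print(go([492,12,60],-10.4))
```

```text
[482.7  51.3  75. ] [519.5  43.6  75. ] [506.  -24.6  75. ] [469.6 -16.2  75. ] [494.5  13.5  75. ] 69.07500556138511 78.91746292292808
[536.9 157.9 130. ] [521.8 118.4 130. ] 69.09247588776532
offset along n 450.52680307015294
offset along n 449.85776161966936
offset along n 452.3829487740234
offset along n 450.09279425111697
(array([-0., -0.,  0.]), array([189.7,   0.1,  -1. ]))
```

Run:
```python
from h import *
print(go([493.5,13,54],-10.8),go([493.5,13,100],-10.8))
```

```text
(array([ 0.0049, -0.0014,  0.0003]), array([195.7,   1.4,  -2.3])) (array([ 0.0049, -0.0014,  0.0003]), array([149.7,   1.4,  -2.3]))
```

Request:
drive_tool:
  moves:
    - [0.005, -0.001, 0, 50, 1.5, -2, 0]
    - [0.005, -0.001, 0, 100, 1.5, -2, 0]
    - [0.005, -0.001, 0, 135, 1.5, -2, 0]
    - [0.005, -0.001, 0, 160, 1.5, -2, 0]
    - [0.005, -0.001, 0, 180, 1.5, -2, 0]
    - [0.005, -0.001, 0, 195, 1.5, -2, 0]
    - [0.005, -0.001, 0, 195, 1.5, -2, 0]
    - [0.005, -0.001, 0, 195, 1.5, -2, 0.4]
    - [0.005, -0.001, 0, 195, 1.5, -2, 0.5]
    - [0.005, -0.001, 0, 195, 1.5, -2, 0.55]
    - [0.005, -0.001, 0, 195, 1.5, -2, 0.6]
    - [0.005, -0.001, 0, 195, 1.5, -2, 0.7]
    - [0.005, -0.001, 0, 195, 1.5, -2, 0.8]
    - [0.005, -0.001, 0, 195, 1.5, -2, 0.8]
  squeeze: 15

```text
time: 3.35
position: [493.5, 12.8, 234.8]
tool_rot: [1.347, 1.115, -1.347]
ft_force: [-0.0, -0.6, -0.7]
gripper_width: 41.3
```

Run:
```python
from h import *
st(); c=shot('wrist','w2')
```

```text
t 3.35 grasp [493.5  12.8  54.8] x [-0.  0. -1.] yaw -10.8 q [-0.09  0.06  1.74  0.    1.34  0.1 ] F [-0.04 -0.55 -0.67] M [-0.04 -0.1   0.04] w 41.3
```

View pics/w2.png

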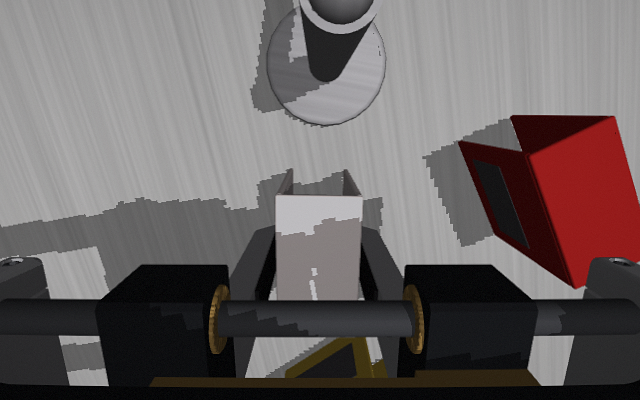

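The fingers straddle the white marker (crown at (275-362, 195-300)) and are almost closed.

Request:
drive_tool:
  moves:
    - [0, 0, 0, 0, 0, 0, 0.8]
    - [0, 0, 0, 0, 0, 0, 0.8]
    - [0, 0, 0, 0, 0, 0, 0.8]
    - [0, 0, 0, -5, 0, 0, 0.8]
    - [0, 0, 0, -15, 0, 0, 0.8]
    - [0, 0, 0, -30, 0, 0, 0.8]
    - [0, 0, 0, -60, 0, 0, 0.8]
    - [0, 0, 0, -95, 0, 0, 0.8]
    - [0, 0, 0, -130, 0, 0, 0.8]
    - [0, 0, 0, -145, 0, 0, 0.8]
    - [0, 0, 0, -145, 0, 0, 0.8]

```text
time: 4.5
position: [493.9, 12.7, 383.0]
tool_rot: [1.35, 1.11, -1.342]
ft_force: [-0.0, 0.1, -1.5]
gripper_width: 38.3
```

Run:
```python
from h import *
st(); c=shot('wrist','w3'); shot('scene','s3')
for g,y in(([551,198,199],-20.2),([551,198,170],-20.2)): print(go(g,y))
```

```text
t 4.5 grasp [495.1  12.6 203. ] x [ 0.006 -0.    -1.   ] yaw -10.8 q [-0.09 -0.03  1.54  0.    1.63  0.1 ] F [-0.03  0.05 -1.54] M [-0.03 -0.05  0.04] w 38.3
(array([ 1.64e-01, -1.00e-04,  1.60e-03]), array([  -0.3,   21.9, -192.8]))
(array([ 1.64e-01, -1.00e-04,  1.60e-03]), array([  28.7,   22. , -192.8]))
```

View pics/w3.png

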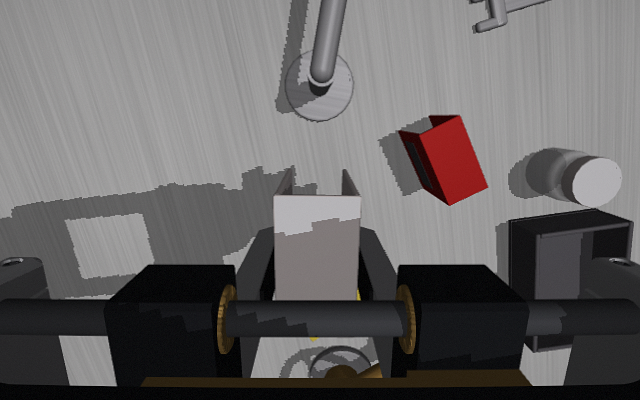

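View pics/s3.png

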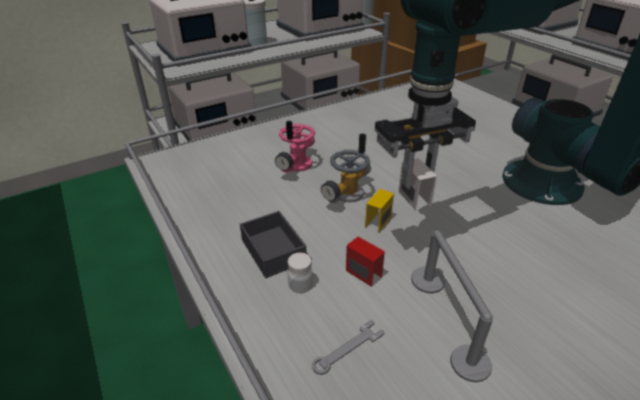

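Request:
drive_tool:
  moves:
    - [0, 0, 0, -25, 0, 0, 0.8]
    - [0.08, 0, 0, -25, 11, -40, 0.8]
    - [0.165, 0, 0, -25, 22, -80, 0.8]
    - [0.165, 0, 0, -25, 22, -120, 0.8]
    - [0.165, 0, 0, -25, 22, -160, 0.8]
    - [0.165, 0, 0, -25, 22, -185, 0.8]
    - [0.165, 0, 0, -25, 22, -193, 0.8]
    - [0.165, 0, 0, -25, 22, -193, 0.8]
    - [0.165, 0, 0, -25, 22, -193, 0.8]

```text
time: 5.5
position: [551.1, 197.2, 402.4]
tool_rot: [1.462, 1.022, -1.469]
ft_force: [-0.2, -0.3, -0.9]
gripper_width: 38.0
```

Run:
```python
from h import *
st(); c=shot('wrist','w4'); shot('top','t4'); shot('scene','s4')
for g,y in(([551.8,198.4,180],-20.3),([551.8,198.4,121],-20.3)): print(go(g,y))
crop('t4',140,160,200,150,4,'ct4');crop('s4',380,180,150,200,3,'cs4')
```

```text
t 5.5 grasp [550.4 197.  222.4] x [-0.004 -0.001 -1.   ] yaw -20.31 q [0.25 0.17 1.29 0.   1.69 0.6 ] F [-0.18 -0.26 -0.86] M [-0.04 -0.07 -0.02] w 38.0
(array([-0.0012,  0.0004,  0.0016]), array([43.7,  0.1, -1.8]))
(array([-0.0012,  0.0004,  0.0016]), array([102.7,   0.2,  -1.8]))
```

View pics/w4.png

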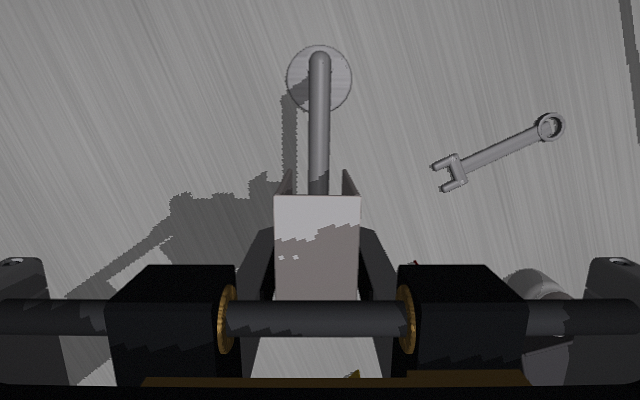

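View pics/cs4.png

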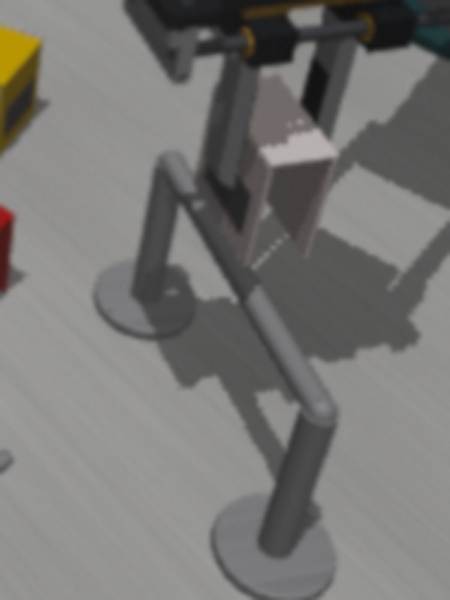

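Run:
```python
from h import *
c=load('w4'); a=onz(c,319.5,65,130);b=onz(c,318.3,185,130); d=a-b;ang=np.arctan2(d[1],d[0]);print(a,b,np.degrees(ang))
n=np.array([np.sin(ang),-np.cos(ang)]);print(b[:2]@n-np.array([550.4,197])@n)
m=[onz(c,x,y,222.4+20) for x,y in((274,195),(361,195))];print(m,np.mean(m,0)[:2]@n-b[:2]@n)
```

```text
[587.83697952 292.84536923 130.        ] [557.29250559 212.49477966 130.        ] 69.18619954022613
0.9369086196567196
[array([546.02328479, 237.25382066, 242.4       ]), array([580.58494045, 224.47048114, 242.4       ])] -0.9072266574142418
```

Request:
drive_tool:
  moves:
    - [0, 0, 0.001, 20, 1, -1, 0.8]
    - [0, 0, 0.001, 40, 1, -1, 0.8]
    - [0, 0, 0.001, 60, 1, -1, 0.8]
    - [0, 0, 0.001, 78, 1, -1, 0.8]
    - [0, 0, 0.001, 90, 1, -1, 0.8]
    - [0, 0, 0.001, 96, 1, -1, 0.8]
    - [0, 0, 0.001, 99, 1, -1, 0.8]
    - [0, 0, 0.001, 100, 1, -1, 0.8]
    - [0, 0, 0.001, 100, 1, -1, 0.8]

```text
time: 6.55
position: [552.5, 197.4, 304.5]
tool_rot: [1.467, 1.019, -1.465]
ft_force: [0.8, -0.1, 0.2]
gripper_width: 38.3
```

Run:
```python
from h import *
st(); shot('scene','s5');crop('s5',380,180,150,200,3,'cs5')
```

```text
t 6.55 grasp [552.6 197.4 124.5] x [ 0.001  0.    -1.   ] yaw -20.37 q [ 0.25  0.21  1.43 -0.    1.5   0.6 ] F [ 0.8  -0.15  0.18] M [-0.08 -0.11 -0.05] w 38.3
```

View pics/cs5.png

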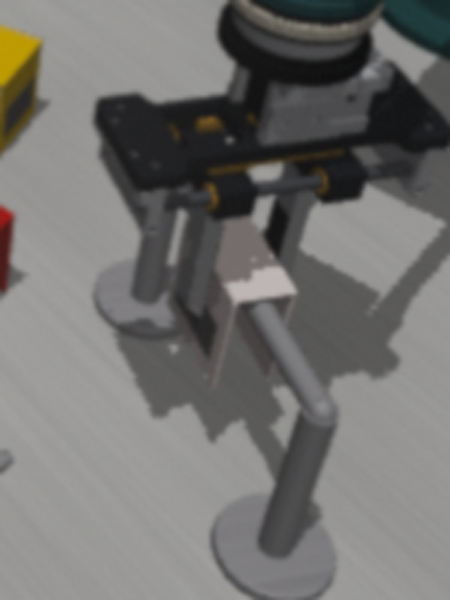

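Request:
drive_tool:
  moves:
    - [0, 0, 0, 2, 0, 0, 0.8]
    - [0, 0, 0, 3.5, 0, 0, 0.8]
    - [0, 0, 0, 3.5, 0, 0, 0.8]
    - [0, 0, 0, 3.5, 0, 0, 0.8]

```text
time: 7.0
position: [552.4, 197.5, 301.0]
tool_rot: [1.467, 1.019, -1.465]
ft_force: [-0.6, 0.9, -1.3]
gripper_width: 38.1
```

Run:
```python
from h import *
st()
```

```text
t 7.0 grasp [552.6 197.5 121. ] x [ 0.001  0.    -1.   ] yaw -20.36 q [ 0.25  0.21  1.44 -0.    1.49  0.6 ] F [-0.56  0.95 -1.33] M [ 0.03 -0.07 -0.03] w 38.1
```

Request:
drive_tool:
  moves:
    - [0, 0, 0, 0, 0, 0, 0.5]
    - [0, 0, 0, 0, 0, 0, 0.4]
    - [0, 0, 0, 0, 0, 0, 0.25]
    - [0, 0, 0, 0, 0, 0, 0.25]
    - [0, 0, 0, 0, 0, 0, 0.25]
    - [0, 0, 0, 0, 0, 0, 0.25]
    - [0, 0, 0, 0, 0, 0, 0.25]

```text
time: 7.7
position: [552.4, 197.5, 301.1]
tool_rot: [1.467, 1.019, -1.465]
ft_force: [0.3, 0.4, 0.1]
gripper_width: 70.8
```

Run:
```python
from h import *
st(); shot('scene','s6');crop('s6',380,180,150,200,3,'cs6'); shot('wrist','w6')
```

```text
t 7.7 grasp [552.6 197.5 121.1] x [ 0.001  0.    -1.   ] yaw -20.36 q [ 0.25  0.21  1.44 -0.    1.49  0.6 ] F [0.27 0.4  0.12] M [-0.01 -0.09  0.04] w 70.8
```

View pics/cs6.png

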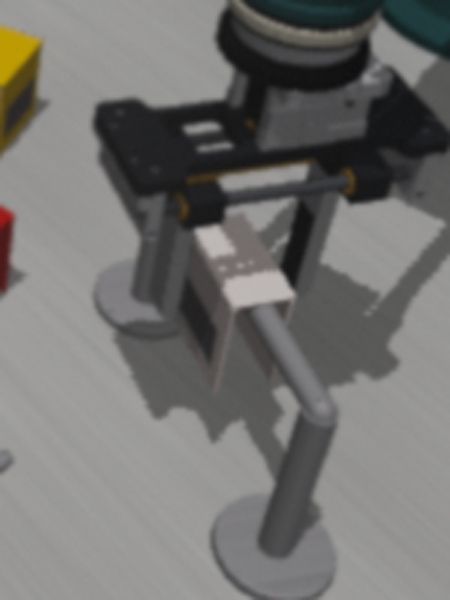

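View pics/w6.png

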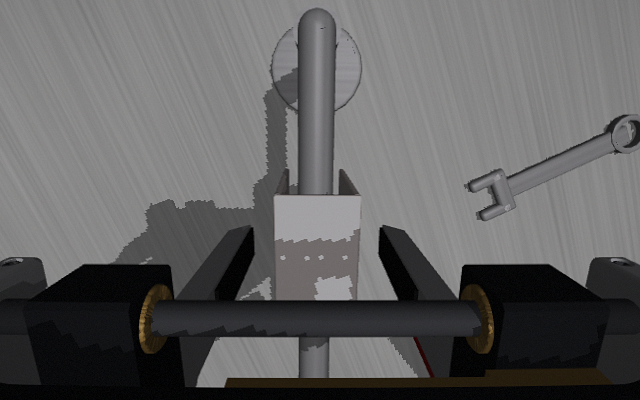

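Request:
drive_tool:
  moves:
    - [0, 0, 0, 0, 0, 0, 0.1]
    - [0, 0, 0, 0, 0, 0, 0]
    - [0, 0, 0, -20, 0, 0, 0]
    - [0, 0, 0, -60, 0, 0, 0]
    - [0, 0, 0, -105, 0, 0, 0]
    - [0, 0, 0, -125, 0, 0, 0]
    - [0, 0, 0, -125, 0, 0, 0]

```text
time: 8.5
position: [552.5, 197.5, 431.1]
tool_rot: [1.474, 1.016, -1.457]
ft_force: [0.1, 0.4, -0.0]
gripper_width: 93.9
```

Run:
```python
from h import *
st(); print(go([460,-310,245],-20)); shot('scene','s7');crop('s7',380,180,150,200,3,'cs7')
```

```text
t 8.5 grasp [554.3 198.  251.1] x [ 0.01   0.002 -1.   ] yaw -20.36 q [0.25 0.16 1.23 0.   1.73 0.6 ] F [ 0.08  0.44 -0.01] M [-0.01 -0.07  0.01] w 93.9
(array([-0.0063, -0.0057, -0.0083]), array([  3.9,  89.8, 508. ]))
```

View pics/cs7.png

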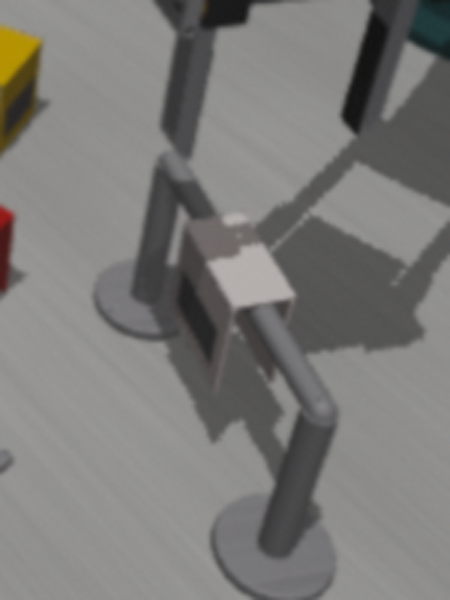

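The marker hangs freely astride the bar. Next, the valve.

Request:
drive_tool:
  moves:
    - [-0.006, -0.006, -0.008, 4, 90, 508, 0]
    - [-0.006, -0.006, -0.008, 4, 90, 508, 0]
    - [-0.006, -0.006, -0.008, 4, 90, 508, 0]
    - [-0.006, -0.006, -0.008, 4, 90, 508, 0]
    - [-0.006, -0.006, -0.008, 4, 90, 508, 0]
    - [-0.006, -0.006, -0.008, 4, 90, 508, 0]
    - [-0.006, -0.006, -0.008, 4, 90, 508, 0]
    - [-0.006, -0.006, -0.008, 4, 90, 508, 0]
    - [-0.006, -0.006, -0.008, 4, 90, 508, 0]
    - [-0.006, -0.006, -0.008, 4, 90, 508, 0]
    - [-0.006, -0.006, -0.008, 4, 90, 508, 0]
    - [-0.006, -0.006, -0.008, 4, 90, 508, 0]
    - [-0.006, -0.006, -0.008, 4, 90, 508, 0]
    - [-0.006, -0.006, -0.008, 4, 90, 508, 0]
    - [-0.006, -0.006, -0.008, 4, 90, 508, 0]
    - [-0.006, -0.006, -0.008, 4, 90, 508, 0]

```text
time: 10.15
position: [460.5, -308.7, 423.1]
tool_rot: [1.456, 1.026, -1.465]
ft_force: [-0.1, 0.2, 0.3]
gripper_width: 93.8
```

Run:
```python
from h import *
st(); shot('wrist','w8'); crop('w8',200,60,240,180,3.3,'cw8'); print(go([460,-310,245],-20))
```

```text
t 10.15 grasp [ 459.7 -309.1  243.1] x [-0.005 -0.002 -1.   ] yaw -19.89 q [-0.69  0.1   1.33 -0.    1.72 -0.35] F [-0.08  0.18  0.31] M [ 0.02 -0.04 -0.01] w 93.8
(array([0.0015, 0.0034, 0.0034]), array([-1.8, -0.1,  1.1]))
```

View pics/w8.png

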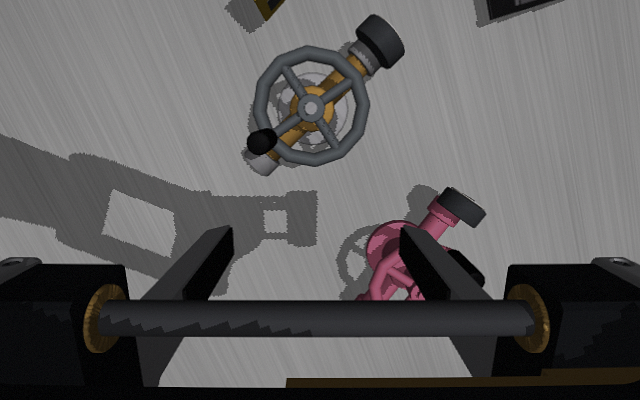

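View pics/cw8.png

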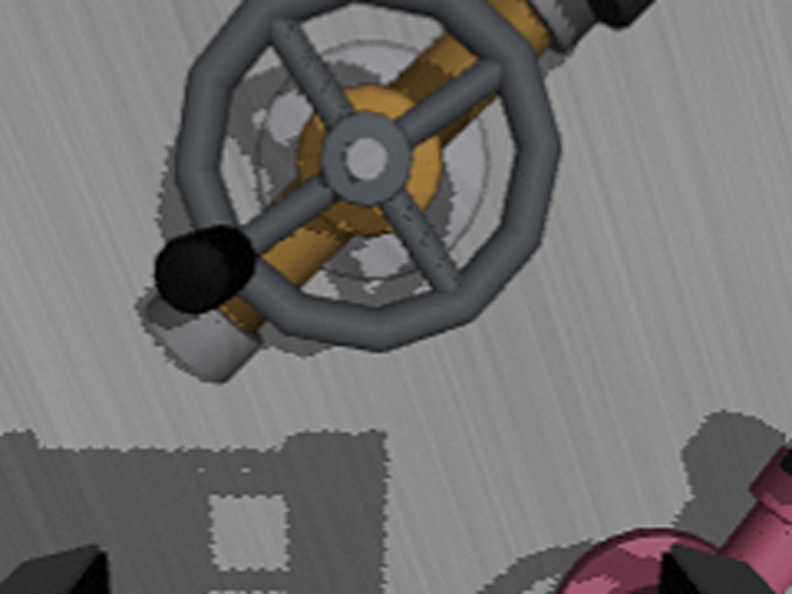

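Run:
```python
from h import *
c=load('w8'); P=lambda x,y,z:onz(c,200+x/3.3,60+y/3.3,z)
h=P(367,158,112);a=P(193,274,159);print(h,a,a-h,np.linalg.norm((a-h)[:2]),np.degrees(np.arctan2(*(a-h)[1::-1])))
g=onz(c,381,42,50);g2=onz(c,356,58,50);print(g,g2,np.degrees(np.arctan2(*(g-h)[1::-1])))
g=onz(c,265,155,50);print(g,np.degrees(np.arctan2(*(h-g)[1::-1])))
t=load('top0');g=onz(t,360+127/6,225+105/6,50);b=onz(t,360+290/6,225+500/6,50);print(g,b,np.degrees(np.arctan2(*(g-b)[1::-1])))
```

```text
[ 480.45235338 -237.79122275  112.        ] [ 437.19378913 -248.6777823   159.        ] [-43.25856426 -10.88655956  47.        ] 44.6074047732918 -165.87413921253653
[ 564.58008724 -201.42707368   50.        ] [ 537.19476302 -207.05946933   50.        ] 23.376377883887333
[ 418.02286302 -264.82762686   50.        ] 23.416038990444907
[ 560.86996282 -205.29053983   50.        ] [ 408.21882587 -265.09110844   50.        ] 21.39259498144017
```

Run:
```python
from h import *
print(go([437.1,-248.8,243],-20),go([437.1,-248.8,139],-20))
```

```text
(array([0.0015, 0.0034, 0.0034]), array([  0.1, -42.4, -48.7])) (array([0.0015, 0.0034, 0.0034]), array([104.1, -42.1, -49. ]))
```

Request:
drive_tool:
  moves:
    - [0.0015, 0.0034, 0.0034, 0, -21, -24, 0]
    - [0.0015, 0.0034, 0.0034, 0, -42, -49, 0]
    - [0.0015, 0.0034, 0.0034, 0, -42, -49, 0]
    - [0.0015, 0.0034, 0.0034, 25, -42, -49, 0]
    - [0.0015, 0.0034, 0.0034, 55, -42, -49, 0]
    - [0.0015, 0.0034, 0.0034, 80, -42, -49, 0]
    - [0.0015, 0.0034, 0.0034, 97, -42, -49, 0]
    - [0.0015, 0.0034, 0.0034, 104, -42, -49, 0]
    - [0.0015, 0.0034, 0.0034, 104, -42, -49, 0]

```text
time: 11.1
position: [437.2, -248.9, 318.2]
tool_rot: [1.461, 1.025, -1.463]
ft_force: [-0.5, 0.1, 0.5]
gripper_width: 93.7
```

Run:
```python
from h import *
st(); shot('wrist','w9'); shot('scene','s9')
crop('s9',300,60,150,150,4,'cs9')
```

```text
t 11.1 grasp [ 436.9 -248.7  138.2] x [-0.002  0.001 -1.   ] yaw -19.99 q [-0.63  0.02  1.62 -0.    1.51 -0.28] F [-0.5   0.07  0.53] M [-0.07 -0.08 -0.  ] w 93.7
```

View pics/w9.png

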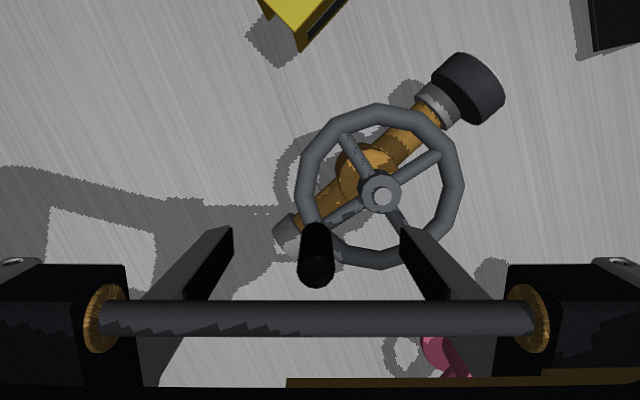

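View pics/cs9.png

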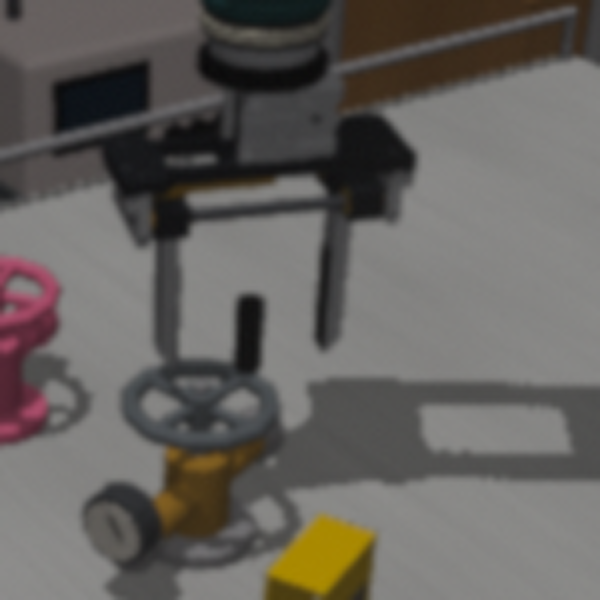

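Request:
drive_tool:
  moves:
    - [0, 0, 0, 0, 0, 0, 0.5]
    - [0, 0, 0, 0, 0, 0, 0.8]
    - [0, 0, 0, 0, 0, 0, 0.9]
    - [0, 0, 0, 0, 0, 0, 0.95]
    - [0, 0, 0, 0, 0, 0, 1]
    - [0, 0, 0, 0, 0, 0, 1]
    - [0, 0, 0, 0, 0, 0, 1]
    - [0, 0, 0, 0, 0, 0, 1]
    - [0, 0, 0, 0, 0, 0, 1]
    - [0, 0, 0, 0, 0, 0, 1]
  squeeze: 25

```text
time: 12.2
position: [437.2, -249.1, 320.1]
tool_rot: [1.461, 1.023, -1.462]
ft_force: [-3.1, -0.4, 2.9]
gripper_width: 17.6
```

```bash
cat >> h.py <<'E'
HUB=np.array([480.,-238.2])
def arc(a0,a1,n,hub=None,r=45,z=138.5,yaw=-20):
    h=HUB if hub is None else np.array(hub)
    for a in np.linspace(a0,a1,n+1)[1:]:
        p=h+r*np.array([np.cos(np.radians(a)),np.sin(np.radians(a))]); w,t=go([*p,z],yaw)
        print('[%.3f,%.3f,%.3f,%.1f,%.1f,%.1f,1], '%(*w,*t),end='')
    print()
E
python3 - <<'E'
from h import *
st(); shot('wrist','w10')
arc(-166,-346,18)
E
```

```text
t 12.2 grasp [ 437.1 -249.2  140.1] x [-0.    -0.001 -1.   ] yaw -20.0 q [-0.63  0.02  1.61 -0.    1.51 -0.28] F [-3.07 -0.41  2.85] M [-0.26  0.15  0.02] w 17.6
[-0.000,0.001,-0.000,1.7,-4.6,-6.6,1], [-0.000,0.001,-0.000,1.7,-7.1,-14.0,1], [-0.000,0.001,-0.000,1.6,-8.4,-21.7,1], [-0.000,0.001,-0.000,1.6,-8.2,-29.6,1], [-0.000,0.001,-0.000,1.6,-6.7,-37.3,1], [-0.000,0.001,-0.000,1.6,-3.9,-44.6,1], [-0.000,0.001,-0.000,1.6,0.1,-51.3,1], [-0.000,0.001,-0.000,1.6,5.3,-57.2,1], [-0.000,0.001,-0.000,1.6,11.4,-62.2,1], [-0.000,0.001,-0.000,1.6,18.2,-66.0,1], [-0.000,0.001,-0.000,1.6,25.6,-68.5,1], [-0.000,0.001,-0.000,1.6,33.4,-69.8,1], [-0.000,0.001,-0.000,1.6,41.2,-69.6,1], [-0.000,0.001,-0.000,1.6,48.9,-68.1,1], [-0.000,0.001,-0.000,1.6,56.2,-65.3,1], [-0.000,0.001,-0.000,1.6,63.0,-61.3,1], [-0.000,0.001,-0.000,1.6,68.9,-56.1,1], [-0.000,0.001,-0.000,1.6,73.8,-50.0,1],
```

View pics/w10.png

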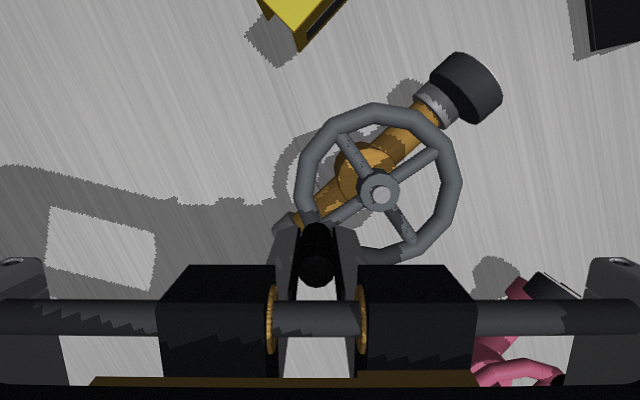

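Gripped the handle. First a quarter turn clockwise, then a force check.

Request:
drive_tool:
  moves:
    - [0, 0, 0, 0, -4.6, -6.6, 1]
    - [0, 0, 0, 0, -7.1, -14, 1]
    - [0, 0, 0, 0, -8.4, -21.7, 1]
    - [0, 0, 0, 0, -8.2, -29.6, 1]
    - [0, 0, 0, 0, -6.7, -37.3, 1]
    - [0, 0, 0, 0, -3.9, -44.6, 1]
    - [0, 0, 0, 0, 0.1, -51.3, 1]
    - [0, 0, 0, 0, 5.3, -57.2, 1]
    - [0, 0, 0, 0, 11.4, -62.2, 1]
    - [0, 0, 0, 0, 11.4, -62.2, 1]
    - [0, 0, 0, 0, 11.4, -62.2, 1]

```text
time: 13.35
position: [469.9, -193.8, 320.1]
tool_rot: [1.463, 1.025, -1.459]
ft_force: [0.1, 3.7, 1.9]
gripper_width: 17.3
```

Run:
```python
from h import *
st();shot('wrist','w11')
s=sense();p=s['position'][:2]+R.from_rotvec(s['tool_rot']).as_matrix()[:2,0]*180
d=p-HUB;print(np.linalg.norm(d),np.degrees(np.arctan2(d[1],d[0])))
arc(104,14,9,z=140)
```

```text
t 13.35 grasp [ 470.1 -193.5  140.1] x [ 0.001  0.002 -1.   ] yaw -19.94 q [-0.5   0.03  1.6   0.    1.51 -0.16] F [0.15 3.74 1.86] M [ 0.73 -0.15  0.03] w 17.3
45.77331463777076 102.92776955891134
[0.001,-0.002,-0.000,0.1,6.6,-3.0,1], [0.001,-0.002,-0.000,0.1,14.0,-5.5,1], [0.001,-0.002,-0.000,0.1,21.8,-6.8,1], [0.001,-0.002,-0.000,0.2,29.6,-6.6,1], [0.001,-0.002,-0.000,0.1,37.3,-5.1,1], [0.001,-0.002,-0.000,0.1,44.6,-2.3,1], [0.001,-0.002,-0.000,0.1,51.4,1.7,1], [0.001,-0.002,-0.000,0.1,57.3,6.9,1], [0.001,-0.002,-0.000,0.1,62.2,13.0,1],
```

View pics/w11.png

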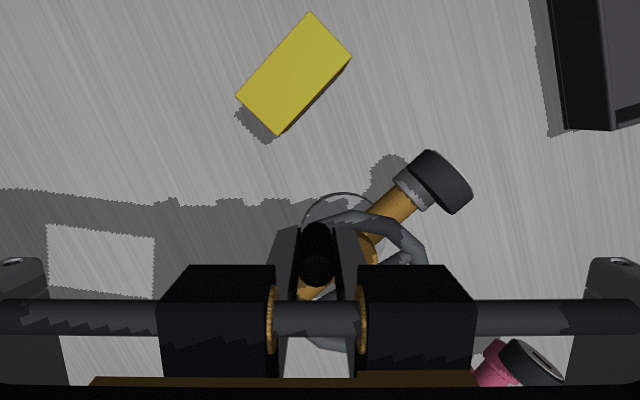

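Request:
drive_tool:
  moves:
    - [0, 0, 0, 0, 6.6, -3, 1]
    - [0, 0, 0, 0, 14, -5.5, 1]
    - [0, 0, 0, 0, 21.8, -6.8, 1]
    - [0, 0, 0, 0, 29.6, -6.6, 1]
    - [0, 0, 0, 0, 37.3, -5.1, 1]
    - [0, 0, 0, 0, 44.6, -2.3, 1]
    - [0, 0, 0, 0, 51.4, 1.7, 1]
    - [0, 0, 0, 0, 54, 4, 1]
    - [0, 0, 0, 0, 54, 4, 1]
    - [0, 0, 0, 0, 54, 4, 1]

```text
time: 14.4
position: [519.6, -216.7, 320.2]
tool_rot: [1.464, 1.021, -1.458]
ft_force: [4.2, 0.8, -1.4]
gripper_width: 17.6
```

```bash
cat >> h.py <<'E'
def ang():
    s=sense();p=s['position'][:2]+R.from_rotvec(s['tool_rot']).as_matrix()[:2,0]*180
    d=p-HUB;r=np.linalg.norm(d);t=np.array([-d[1],d[0]])/r;F=s['ft_force'][:2]
    print('r',r,'ang',np.degrees(np.arctan2(d[1],d[0])),'Ft(ccw)',F@t,'Fr',F@d/r)
E
python3 - <<'E'
from h import *
st();ang();arc(29.5,14,5,z=140)
E
```

```text
t 14.4 grasp [ 520.3 -216.7  140.2] x [ 0.004 -0.    -1.   ] yaw -19.99 q [-0.5   0.15  1.47  0.    1.52 -0.15] F [ 4.19  0.77 -1.35] M [ 0.2  -0.99 -0.02] w 17.6
r 45.68899459905278 ang 28.042083980546234 Ft(ccw) -1.2877145769241016 Fr 4.057561004102124
[0.000,-0.001,-0.004,0.2,1.2,1.2,1], [0.000,-0.001,-0.004,0.2,2.9,2.9,1], [0.000,-0.001,-0.004,0.2,4.5,4.7,1], [0.000,-0.001,-0.004,0.2,6.0,6.6,1], [0.000,-0.001,-0.004,0.2,7.4,8.6,1],
```

Request:
drive_tool:
  moves:
    - [0, 0, 0, 0, 1.2, 1.2, 1]
    - [0, 0, 0, 0, 2.9, 2.9, 1]
    - [0, 0, 0, 0, 4.5, 4.7, 1]
    - [0, 0, 0, 0, 4.5, 4.7, 1]

```text
time: 14.8
position: [521.6, -220.8, 320.1]
tool_rot: [1.466, 1.03, -1.458]
ft_force: [0.1, 9.8, 4.4]
gripper_width: 17.8
```

Run:
```python
from h import *
st();ang();arc(20,10,5,z=140)
```

```text
t 14.8 grasp [ 521.7 -219.5  140.1] x [ 0.     0.007 -1.   ] yaw -19.92 q [-0.5   0.16  1.46  0.01  1.53 -0.15] F [0.06 9.83 4.36] M [ 1.8   0.12 -0.03] w 17.8
r 45.66104149622858 ang 24.107945716473186 Ft(ccw) 8.945274828203024 Fr 4.071610684676767
[0.001,-0.007,0.002,0.1,2.3,2.9,1], [0.001,-0.007,0.002,0.1,3.2,4.2,1], [0.001,-0.007,0.002,0.1,4.1,5.4,1], [0.001,-0.007,0.002,0.1,5.0,6.8,1], [0.001,-0.007,0.002,0.0,5.8,8.1,1],
```

A tangential reaction of 9 N at about 24° (gauge direction about 23°) means the stop is reached. I'll press a little more and hold.

Request:
drive_tool:
  moves:
    - [0, 0, 0, 0, 1.7, 2.2, 1]
    - [0, 0, 0, 0, 2.3, 2.9, 1]
    - [0, 0, 0, 0, 2.3, 2.9, 1]
    - [0, 0, 0, 0, 2.3, 2.9, 1]

```text
time: 15.2
position: [522.2, -222.2, 320.1]
tool_rot: [1.468, 1.038, -1.457]
ft_force: [-0.2, 11.8, 4.2]
gripper_width: 17.6
```

Run:
```python
from h import *
st();ang();shot('wrist','w12');shot('scene','s12');crop('s12',300,60,150,150,4,'cs12');arc(23.2,383.2,20,z=140)
```

```text
t 15.2 grasp [ 521.7 -219.7  140.2] x [-0.003  0.014 -1.   ] yaw -19.84 q [-0.51  0.16  1.46  0.01  1.53 -0.16] F [-0.23 11.81  4.22] M [ 1.73 -0.01 -0.03] w 17.6
r 45.65614998430933 ang 23.92081041084592 Ft(ccw) 10.888619934774704 Fr 4.582574288899321
[0.003,-0.012,0.007,0.3,-12.4,-9.9,1], [0.003,-0.012,0.007,0.5,-25.7,-14.7,1], [0.003,-0.012,0.007,0.6,-39.7,-15.2,1], [0.003,-0.012,0.007,0.6,-53.3,-11.3,1], [0.003,-0.012,0.007,0.6,-64.9,-3.5,1], [0.003,-0.012,0.007,0.5,-73.6,7.6,1], [0.003,-0.012,0.007,0.4,-78.4,20.9,1], [0.003,-0.012,0.007,0.3,-78.9,34.9,1], [0.003,-0.012,0.007,0.1,-75.0,48.5,1], [0.003,-0.012,0.007,-0.1,-67.1,60.1,1], [0.003,-0.012,0.007,-0.3,-56.0,68.8,1], [0.003,-0.012,0.007,-0.5,-42.8,73.6,1], [0.003,-0.012,0.007,-0.6,-28.7,74.1,1], [0.003,-0.012,0.007,-0.6,-15.2,70.2,1], [0.003,-0.012,0.007,-0.6,-3.5,62.3,1], [0.003,-0.012,0.007,-0.5,5.1,51.2,1], [0.003,-0.012,0.007,-0.4,9.9,38.0,1], [0.003,-0.012,0.007,-0.2,10.4,23.9,1], [0.003,-0.012,0.007,-0.1,6.5,10.4,1], [0.003,-0.012,0.007,0.1,-1.3,-1.3,1],
```

View pics/w12.png

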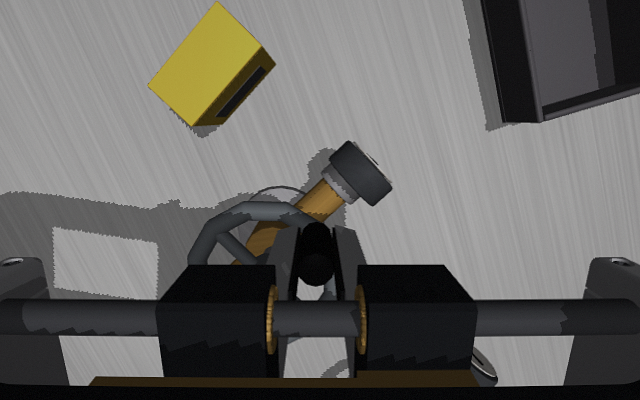

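View pics/cs12.png

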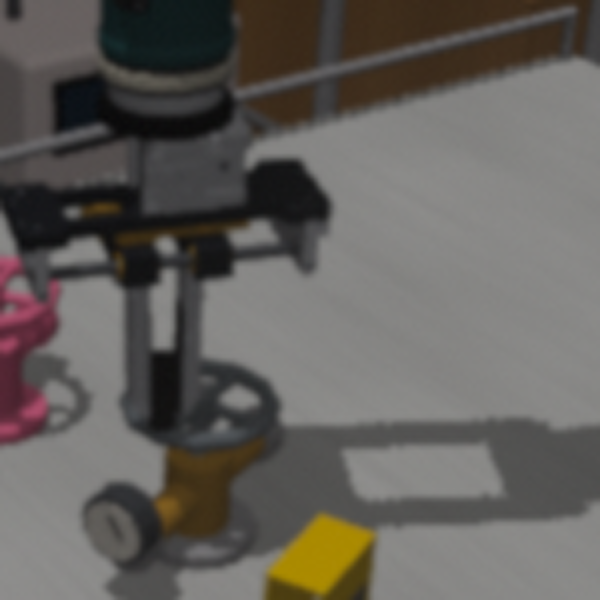

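Run:
```python
from h import *
arc(23.5,263.5,20,z=140)
```

```text
[0.003,-0.012,0.007,0.3,-8.6,-7.6,1], [0.003,-0.012,0.007,0.4,-16.9,-12.1,1], [0.003,-0.012,0.007,0.5,-25.9,-14.8,1], [0.003,-0.012,0.007,0.6,-35.3,-15.6,1], [0.003,-0.012,0.007,0.6,-44.6,-14.4,1], [0.003,-0.012,0.007,0.6,-53.5,-11.2,1], [0.003,-0.012,0.007,0.6,-61.5,-6.3,1], [0.003,-0.012,0.007,0.6,-68.4,0.1,1], [0.003,-0.012,0.007,0.5,-73.7,7.8,1], [0.003,-0.012,0.007,0.5,-77.3,16.5,1], [0.003,-0.012,0.007,0.4,-79.1,25.8,1], [0.003,-0.012,0.007,0.3,-78.9,35.2,1], [0.003,-0.012,0.007,0.1,-76.7,44.3,1], [0.003,-0.012,0.007,0.0,-72.7,52.8,1], [0.003,-0.012,0.007,-0.1,-67.0,60.3,1], [0.003,-0.012,0.007,-0.3,-59.8,66.4,1], [0.003,-0.012,0.007,-0.4,-51.6,71.0,1], [0.003,-0.012,0.007,-0.5,-42.6,73.7,1], [0.003,-0.012,0.007,-0.5,-33.2,74.4,1], [0.003,-0.012,0.007,-0.6,-23.9,73.2,1],
```

Request:
drive_tool:
  moves:
    - [0.003, -0.012, 0.007, 0.3, -8.6, -7.6, 1]
    - [0.003, -0.012, 0.007, 0.4, -16.9, -12.1, 1]
    - [0.003, -0.012, 0.007, 0.5, -25.9, -14.8, 1]
    - [0.003, -0.012, 0.007, 0.6, -35.3, -15.6, 1]
    - [0.003, -0.012, 0.007, 0.6, -44.6, -14.4, 1]
    - [0.003, -0.012, 0.007, 0.6, -53.5, -11.2, 1]
    - [0.003, -0.012, 0.007, 0.6, -61.5, -6.3, 1]
    - [0.003, -0.012, 0.007, 0.6, -68.4, 0.1, 1]
    - [0.003, -0.012, 0.007, 0.5, -73.7, 7.8, 1]
    - [0.003, -0.012, 0.007, 0.5, -77.3, 16.5, 1]
    - [0.003, -0.012, 0.007, 0.4, -79.1, 25.8, 1]
    - [0.003, -0.012, 0.007, 0.3, -78.9, 35.2, 1]
    - [0.003, -0.012, 0.007, 0.1, -76.7, 44.3, 1]
    - [0.003, -0.012, 0.007, 0, -72.7, 52.8, 1]
    - [0.003, -0.012, 0.007, -0.1, -67, 60.3, 1]
    - [0.003, -0.012, 0.007, -0.3, -59.8, 66.4, 1]
    - [0.003, -0.012, 0.007, -0.4, -51.6, 71, 1]
    - [0.003, -0.012, 0.007, -0.5, -42.6, 73.7, 1]
    - [0.003, -0.012, 0.007, -0.5, -33.2, 74.4, 1]
    - [0.003, -0.012, 0.007, -0.6, -23.9, 73.2, 1]

```text
time: 17.3
position: [475.1, -282.7, 320.1]
tool_rot: [1.462, 1.028, -1.463]
ft_force: [-1.5, 6.7, 5.9]
gripper_width: 17.4
```

Run:
```python
from h import *
st();ang();shot('wrist','w13');arc(263.5,503.5,20,z=140)
```

```text
t 17.3 grasp [ 474.6 -282.1  140.1] x [-0.003  0.004 -1.   ] yaw -19.99 q [-0.64  0.13  1.5   0.    1.52 -0.29] F [-1.54  6.72  5.88] M [1.35 0.14 0.  ] w 17.4
r 44.18964170033006 ang -97.05349236359876 Ft(ccw) -2.354077275049563 Fr -6.476747002146254
[0.001,-0.003,0.002,0.1,7.8,-2.6,1], [0.001,-0.003,0.002,0.1,15.8,-7.5,1], [0.001,-0.003,0.002,0.1,22.6,-14.0,1], [0.001,-0.003,0.002,0.1,28.0,-21.8,1], [0.001,-0.003,0.002,0.1,31.6,-30.4,1], [0.001,-0.003,0.002,0.1,33.3,-39.7,1], [0.001,-0.003,0.002,0.2,33.1,-49.1,1], [0.001,-0.003,0.002,0.2,30.9,-58.3,1], [0.001,-0.003,0.002,0.2,26.8,-66.7,1], [0.001,-0.003,0.002,0.3,21.1,-74.2,1], [0.001,-0.003,0.002,0.3,13.9,-80.3,1], [0.001,-0.003,0.002,0.3,5.7,-84.8,1], [0.001,-0.003,0.002,0.3,-3.3,-87.5,1], [0.001,-0.003,0.002,0.4,-12.7,-88.2,1], [0.001,-0.003,0.002,0.4,-22.0,-87.0,1], [0.001,-0.003,0.002,0.4,-30.9,-83.9,1], [0.001,-0.003,0.002,0.4,-38.9,-79.0,1], [0.001,-0.003,0.002,0.4,-45.8,-72.5,1], [0.001,-0.003,0.002,0.4,-51.1,-64.8,1], [0.001,-0.003,0.002,0.3,-54.7,-56.1,1],
```

View pics/w13.png

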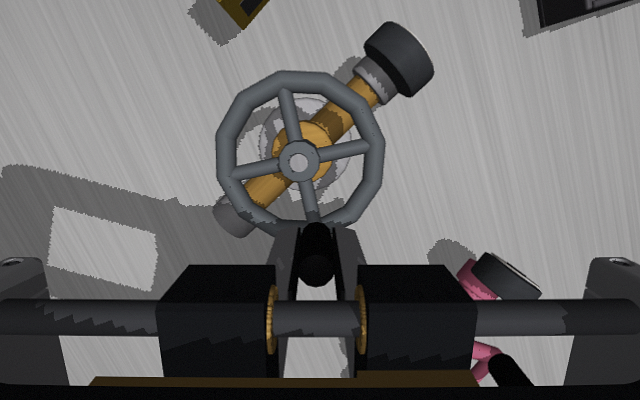

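The wheel follows, with the handle still between the fingers. The radial force suggests the hub is about 0.8 mm further out, so I'll correct for that.

```bash
sed -i 's/^HUB=.*/HUB=np.array([480.5,-237.4])/' h.py
python3 - <<'E'
from h import *
ang();arc(263.5,503.5,20,z=140)
E
```

```text
r 45.03201754145902 ang -95.79778730008417 Ft(ccw) 1.6396375146024313 Fr -6.577189498283183
[0.001,-0.003,0.002,0.1,8.0,-3.5,1], [0.001,-0.003,0.002,0.1,16.0,-8.5,1], [0.001,-0.003,0.002,0.1,22.8,-14.9,1], [0.001,-0.003,0.002,0.1,28.2,-22.7,1], [0.001,-0.003,0.002,0.1,31.8,-31.4,1], [0.001,-0.003,0.002,0.1,33.5,-40.6,1], [0.001,-0.003,0.002,0.2,33.2,-50.0,1], [0.001,-0.003,0.002,0.2,31.1,-59.2,1], [0.001,-0.003,0.002,0.2,27.0,-67.7,1], [0.001,-0.003,0.002,0.3,21.3,-75.1,1], [0.001,-0.003,0.002,0.3,14.1,-81.2,1], [0.001,-0.003,0.002,0.3,5.9,-85.7,1], [0.001,-0.003,0.002,0.3,-3.1,-88.4,1], [0.001,-0.003,0.002,0.4,-12.5,-89.2,1], [0.001,-0.003,0.002,0.4,-21.8,-87.9,1], [0.001,-0.003,0.002,0.4,-30.7,-84.8,1], [0.001,-0.003,0.002,0.4,-38.7,-79.9,1], [0.001,-0.003,0.002,0.4,-45.6,-73.4,1], [0.001,-0.003,0.002,0.4,-50.9,-65.7,1], [0.001,-0.003,0.002,0.4,-54.5,-57.0,1],
```

Request:
drive_tool:
  moves:
    - [0.001, -0.003, 0.002, 0, 8.0, -3.5, 1]
    - [0.001, -0.003, 0.002, 0, 16, -8.5, 1]
    - [0.001, -0.003, 0.002, 0, 22.8, -14.9, 1]
    - [0.001, -0.003, 0.002, 0, 28.2, -22.7, 1]
    - [0.001, -0.003, 0.002, 0, 31.8, -31.4, 1]
    - [0.001, -0.003, 0.002, 0, 33.5, -40.6, 1]
    - [0.001, -0.003, 0.002, 0, 33.2, -50, 1]
    - [0.001, -0.003, 0.002, 0, 31.1, -59.2, 1]
    - [0.001, -0.003, 0.002, 0, 27, -67.7, 1]
    - [0.001, -0.003, 0.002, 0, 21.3, -75.1, 1]
    - [0.001, -0.003, 0.002, 0, 14.1, -81.2, 1]
    - [0.001, -0.003, 0.002, 0, 5.9, -85.7, 1]
    - [0.001, -0.003, 0.002, 0, -3.1, -88.4, 1]
    - [0.001, -0.003, 0.002, 0, -12.5, -89.2, 1]
    - [0.001, -0.003, 0.002, 0, -21.8, -87.9, 1]
    - [0.001, -0.003, 0.002, 0, -30.7, -84.8, 1]
    - [0.001, -0.003, 0.002, 0, -38.7, -79.9, 1]
    - [0.001, -0.003, 0.002, 0, -45.6, -73.4, 1]
    - [0.001, -0.003, 0.002, 0, -50.9, -65.7, 1]
    - [0.001, -0.003, 0.002, 0, -54.5, -57, 1]

```text
time: 19.35
position: [443.9, -210.7, 320.2]
tool_rot: [1.463, 1.024, -1.46]
ft_force: [5.4, -0.4, -3.6]
gripper_width: 17.8
```

Run:
```python
from h import *
st();ang();shot('wrist','w14');arc(143.5,383.5,20,z=140)
```

```text
t 19.35 grasp [ 444.  -210.5  140.2] x [ 0.001  0.001 -1.   ] yaw -20.01 q [-0.56 -0.01  1.64  0.    1.51 -0.21] F [ 5.37 -0.43 -3.64] M [-0.23 -1.09 -0.02] w 17.8
r 45.30941431433864 ang 143.5791516558915 Ft(ccw) -2.8399340583529664 Fr -4.5807751420030955
[-0.001,0.000,0.000,0.2,-1.1,7.9,1], [-0.001,0.000,0.000,0.2,-0.8,17.3,1], [-0.001,0.000,0.000,0.2,1.4,26.4,1], [-0.001,0.000,0.000,0.2,5.4,34.9,1], [-0.001,0.000,0.000,0.2,11.2,42.3,1], [-0.001,0.000,0.000,0.2,18.3,48.4,1], [-0.001,0.000,0.000,0.2,26.6,52.9,1], [-0.001,0.000,0.000,0.2,35.6,55.6,1], [-0.001,0.000,0.000,0.2,45.0,56.3,1], [-0.001,0.000,0.000,0.2,54.4,55.1,1], [-0.001,0.000,0.000,0.2,63.2,51.9,1], [-0.001,0.000,0.000,0.2,71.2,47.0,1], [-0.001,0.000,0.000,0.2,78.0,40.5,1], [-0.001,0.000,0.000,0.2,83.4,32.7,1], [-0.001,0.000,0.000,0.2,86.9,24.0,1], [-0.001,0.000,0.000,0.2,88.7,14.8,1], [-0.001,0.000,0.000,0.2,88.4,5.4,1], [-0.001,0.000,0.000,0.1,86.2,-3.8,1], [-0.001,0.000,0.000,0.1,82.1,-12.2,1], [-0.001,0.000,0.000,0.1,76.4,-19.7,1],
```

View pics/w14.png

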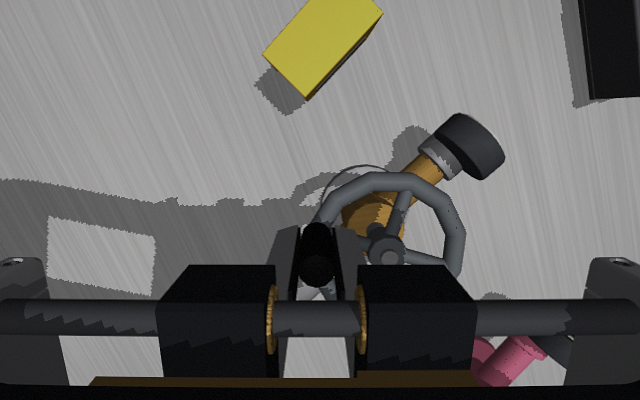

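Request:
drive_tool:
  moves:
    - [0, 0, 0, 0, -1.1, 7.9, 1]
    - [0, 0, 0, 0, -0.8, 17.3, 1]
    - [0, 0, 0, 0, 1.4, 26.4, 1]
    - [0, 0, 0, 0, 5.4, 34.9, 1]
    - [0, 0, 0, 0, 11.2, 42.3, 1]
    - [0, 0, 0, 0, 18.3, 48.4, 1]
    - [0, 0, 0, 0, 26.6, 52.9, 1]
    - [0, 0, 0, 0, 35.6, 55.6, 1]
    - [0, 0, 0, 0, 45, 56.3, 1]
    - [0, 0, 0, 0, 54.4, 55.1, 1]
    - [0, 0, 0, 0, 63.2, 51.9, 1]
    - [0, 0, 0, 0, 71.2, 47, 1]
    - [0, 0, 0, 0, 78, 40.5, 1]
    - [0, 0, 0, 0, 83.4, 32.7, 1]
    - [0, 0, 0, 0, 86.9, 24, 1]
    - [0, 0, 0, 0, 88.7, 14.8, 1]
    - [0, 0, 0, 0, 88.4, 5.4, 1]
    - [0, 0, 0, 0, 86.2, -3.8, 1]
    - [0, 0, 0, 0, 82.1, -12.2, 1]
    - [0, 0, 0, 0, 76.4, -19.7, 1]

```text
time: 21.4
position: [521.8, -219.1, 320.2]
tool_rot: [1.461, 1.021, -1.463]
ft_force: [-3.0, -3.9, 0.8]
gripper_width: 17.8
```

Request:
drive_tool:
  moves:
    - [0, 0, 0, 0, 0, 0, 1]
    - [0, 0, 0, 0, 0, 0, 1]
    - [0, 0, 0, 0, 0, 0, 1]

```text
time: 21.7
position: [521.7, -218.8, 320.1]
tool_rot: [1.462, 1.021, -1.463]
ft_force: [-4.1, -0.3, 1.7]
gripper_width: 17.7
```

Run:
```python
from h import *
st();ang();shot('wrist','w15');shot('scene','s15')
h=HUB+45*np.array([np.cos(np.radians(23.3)),np.sin(np.radians(23.3))]);print(h,go([*h,140],-20))
```

```text
t 21.7 grasp [ 521.7 -219.   140.1] x [ 0.    -0.001 -1.   ] yaw -20.08 q [-0.5   0.15  1.47 -0.    1.52 -0.15] F [-4.09 -0.28  1.7 ] M [-0.04  0.75  0.01] w 17.7
r 45.13645351582251 ang 24.01942453149068 Ft(ccw) 1.4076678324946288 Fr -3.8551702356182864
[ 521.83008716 -219.60045238] (array([-0.0016,  0.0011, -0.0009]), array([0.1, 0.2, 0.5]))
```

View pics/w15.png

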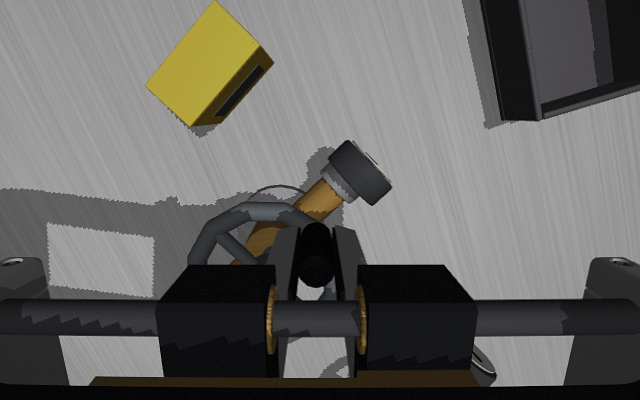

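View pics/s15.png

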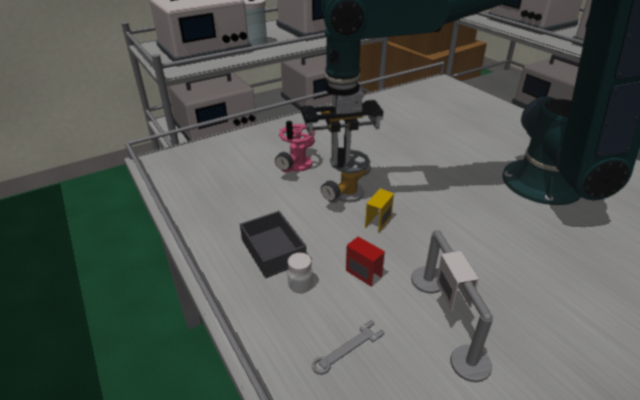

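Request:
drive_tool:
  moves:
    - [0, 0, 0, 0, 0, 0, 1]
    - [0, 0, 0, 0, 0, 0, 1]
    - [0, 0, 0, 0, 0, 0, 1]
    - [0, 0, 0, 0, 0, 0, 1]
    - [0, 0, 0, 0, 0, 0, 1]

```text
time: 22.3
position: [521.8, -219.2, 320.2]
tool_rot: [1.462, 1.021, -1.463]
ft_force: [-3.3, -0.3, 1.7]
gripper_width: 17.5
```

Run:
```python
from h import *
st();ang();print(np.abs(sense()['joint_vel']).max());print(workorder.hand_in())
```

```text
t 22.3 grasp [ 521.9 -219.4  140.2] x [ 0.001 -0.001 -1.   ] yaw -20.1 q [-0.5   0.15  1.47 -0.    1.52 -0.15] F [-3.27 -0.29  1.75] M [-0.11  0.71  0.03] w 17.5
r 45.15810440004908 ang 23.471673150109343 Ft(ccw) 1.0394658327771857 Fr -3.113868136651515
0.002049719144690548
the job is handed in; nothing more can be done
None
```

I hung the white marker astride the low rail's bar and let go of it. I then turned the brass valve's handwheel clockwise to its stop and opened it by two full turns. The job was handed in at 22.3 s with the fingers still gripping the handle.

- **Marker:** the last scene picture shows it hanging by itself between the posts, with the fingers well away.
- **Stop:** when I closed the valve, the handle stopped at about 23.3° with an 11 N reaction. Turning freely had taken only about 1–3 N. The direction matches the gauge end of the valve.
- **Final setting:** after 720° of opening, the handle is at 23.5°, so about 0.2° from exactly two turns. This comes from the arm's pose, not from a direct reading of the wheel. The arm is at rest, with the fingers closed on the handle at 17.5 mm and a 25 N grip command.
- **Other objects:** the jar, wrench and bin look unmoved in the last picture.

My first hub estimate was about 1 mm off, which showed as a radial force of up to about 6.5 N while turning. I corrected it partway through. No check failed.

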